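# Key the slicing disc onto the food processor's drive

### The arm

A 7-joint arm with a two-finger parallel gripper is mounted at the origin on a cart in front of the work surface, level with it; the furniture and walls round the work are solid. World frame = base frame: x ahead of the robot, y to its left, z up, the work surface at z = 0. Lengths are in m, angles in rad, forces in N, time in s.
With the tool pointing down it reaches from about 0.425 to 0.95 m from the base axis. Payload 4.7 kg.
Tool frame: the origin (TCP) lies on the centre line of the jaws, within the pads' length; the fingertips stand robot.nose_length ahead of it and the grasp point (between the pads) lies 8 mm behind it (robot.nose_length is the distance from the TCP to the fingertips, in m); z points along the fingers, y is the line along which they close (so a half turn about z gives the same grasp; the last joint's range is limited). The gripper opens to 85 mm and grips with 20 to 120 N. Pads are 22 mm wide; open, the fingers measure 114 mm over their backs; the gripper's body (76 mm by 85 mm) begins 54 mm behind the grasp point. The pads swing forward as they close: fully open they stand 13 mm farther back than shut.
Start: joints at [-1.25, 0.469, -0.049, 1.532, 0.024, 1.141, -0.082], TCP at [0.231, 0.634, 0.242] pointing down, gripper open.
Joint ranges: [-2.59, 2.59], [-0.33, 1.99], [-1.39, 1.29], [0.1, 2.45], [-1.04, 4.18], [0.21, 1.99], [-2.66, 2.66]. Speed limits (rad/s): [2.57, 2.57, 3.14, 3.14, 3.14, 3.14, 3.14].

### API

Orientations are given as [roll, pitch, yaw] about the fixed x, y, z axes, in that order (R = Rz(yaw) Ry(pitch) Rx(roll)).
In Python, from plant import robot gives the robot as it stands. Calls block until the motion is done:
- robot.goto(position, orientation): joint-space move of the TCP to a pose.
- robot.move_straight(position, vel=0.15, attitude=None, contact_N=None): straight line of the TCP; attitude=None keeps the orientation; vel is the mean speed in m/s. With contact_N (N) it stops when the force on the tool has changed by that much, and returns True; else False.
- robot.move_joints(angles): joint-space move.
- robot.grip(opening, strength=None): opening from 0.0 (shut) to 1.0 (fully open); strength is the grip in N (None keeps the last); returns when the fingers have stopped.
- robot.sleep(seconds).
- robot.inverse_kinematics(position, orientation): joint angles nearest the present ones, or None.
- robot.sense(): the state.
- robot.grab_frame(name): name is "side" or "top"; returns a dict with "image" (420x560x3 uint8, red, green, blue), "range_z" (420x560 float32, m along the optical axis (not along the pixel's ray), 0 where there is no reading), "fx", "fy", "cx", "cy" (pixels), "R" (3x3) and "t" (3): a world point X has camera coordinates R X + t. Camera axes: x right, y down, z forward; pixel columns grow to the right and rows downward; lengths in m; the calibration is good to about 2 mm. A picture is of the moment at which its call begins.
A pose or a line that the arm cannot do raises robot.IKError and nothing moves.
- robot.close_job(): hands the job in; it is judged then, once.
The state is a dict: "t": time; "joint_pos": joint angles; "joint_velocities": joint speeds; "effort": joint torques, N m; "tcp_pos": TCP position; "tcp_rot": TCP orientation; "wrist_force": force on the tool from outside, world axes, zero at the start; "torque": the same for the moment, N m; "opening": opening from 0.0 (shut) to 1.0 (fully open); "gripper_force": force on a finger pad.
Only numpy, scipy, OpenCV 4.12 (cv2) and the standard library are available. Lean on these libraries where they do the work, as an engineer would, in place of code of your own. Each camera call takes 0.05 s, during which the arm holds its last target. There are 200 camera calls.

### The job

The slicing disc of the food processor sits too high in its bowl, because the notch in its white hub is not over the drive key on the spindle (the red line on the spindle's top and the red triangle on the bowl's handle show where the key is). With your fingertips, push one of the disc's upright black tabs round, either way, until the notch (red arrow on the disc) is in line with the key, then press the disc down until it is fully home. Be gentle: do not force, grip or lift the disc, and leave the lid, the patterned bowl, the onion, the lemon and the peeler where they are.

Things in the scene. Friction and masses are not known exactly. Their poses are not given: they have to be found in the camera images.
- processor: food processor, fixed on the worktop, lid off: white round motor base (diameter 200 mm, 66 mm high), clear hollow bowl on it (inner diameter 172 mm, 179 mm over the rim, rim 144 mm above the worktop). Origin: centre of its underside, z up along the bowl's axis. Grey handle with a red triangle: 145 mm out from the axis, at -135 degrees from this body's x axis, top at 137 mm
- spindle: fixed aluminium spindle on the bowl's axis, 30 mm thick, top 147 mm above the worktop, red line on it along the key. Origin: axis at worktop level; x points along the key (towards the handle), z up. The key: a round-topped steel bar 7 mm wide, out to 27 mm from the axis, its top at 126 mm, under the hub until the notch is over it
- key (a point): point on the key's line, 21 mm from the spindle axis, at the height of the spindle's top (147 mm)
- disc: slicing disc on the spindle: steel plate, diameter 158 mm, 4 mm thick; white hub, diameter 64 mm, top 4 mm over the plate. Origin: on the axis at the plate's upper face, 140 mm above the worktop riding on the key, 130 mm seated; x along the notch and red arrow, z up. Tabs on its y axis; a low blade (4 mm high, 15 mm wide) along -x; elsewhere the plate is flat, 33 to 75 mm from the axis
- notch (a point): middle of the notch (10 mm wide, from the bore to 28 mm from the axis) at the hub's top, 21 mm from the axis on the disc's x axis. It passes over the key when in line within about 0.05 rad; it starts 0.8 rad or more out of line
- tab_a (a point): centre of the top of the upright black finger tab at +y of the disc, 52 mm from the axis. Each tab is 30 mm long radially (37 to 67 mm from the axis), 8 mm thick, its top 14 mm above the plate. The disc turns stiffly (0.1 N m, about 2 N at a tab), stays where it is left and cannot tilt
- tab_b (a point): the same for the tab at -y of the disc
- disc_press (a joint): how far the disc has gone down, in m: 0 riding on the key (start), 0.010 fully home, negative if lifted. It does not drop by itself: pressing it down takes about 5 N anywhere on the plate or tabs, and it stays down; out of line the key blocks it
- lid: the processor's clear round lid, loose, 184 mm in diameter, lying on the worktop behind the processor, with a grey-rimmed feed tube 88 mm high; origin centre of its underside; leave it
- onion: onion, 82 mm wide, 94 mm high, on the chopping board (top 24 mm above the worktop); origin underside centre; leave it
- lemon: lemon, 78x55x56 mm, on the chopping board; origin underside centre; leave it
- peeler: green vegetable peeler, 170x25x18 mm, lying on the worktop to the right of the processor; origin underside centre; leave it
- pattern_bowl: small patterned white bowl, diameter 151 mm, 62 mm high, on the worktop to the right of the processor; origin underside centre; leave it

How it is judged:
On the way:
1. the disc's notch is turned in line with the drive key (horizontal distance between notch and key below 0.003 m), for 0.1 s.
At the end, for the whole second after the job is handed in: the disc is at rest on the spindle with its notch over the key (within 4 mm at 21 mm radius), pressed down at least 8.5 of its 10 mm (horizontal distance between notch and key below 0.004 m and value of joint disc_press above 0.0085 m and angular speed of disc below 0.05 rad/s); the robot touches nothing.
It fails at once if the disc was lifted (more than 4 mm above where it rode on the key) (value of joint disc_press below -0.004 m).
It fails at once if the disc was forced or gripped (more than 40 N from the fingers) (contact force between the fingers and disc above 40 N).
It fails at once if the lid, patterned bowl, onion, lemon or peeler was shifted by more than 30 mm (distance of any of lid, onion, lemon, peeler, pattern_bowl from where it was at the start of the episode above 0.03 m).
It also fails if it takes over 42 s, if anything falls off the work surface, if the arm or the gripper's body presses on something with over 40 N, if the wrist force passes 120 N, or if a joint passes its speed limit or range.

## Working session

There is one attempt and no reset: what is moved stays moved. The work goes in short steps, each a Python script; the robot and the scene stay as the last script left them, time stands still between calls to the robot, and variables do not carry over. Pictures are saved under pics/ and viewed, at most 10 in all, crops included, and the job is handed in when it is done.

```bash
mkdir -p pics; python3 - <<'E'
from plant import robot
import cv2,pickle
d={}
for n in("side","top"):
    f=robot.grab_frame(n);d[n]=f
    cv2.imwrite(f"pics/{n}0.png",f["image"][:,:,::-1])
    print(n,f["R"],f["t"],f["fx"],f["cx"],f["cy"])
pickle.dump(d,open("f0.pkl","wb"))
s=robot.sense();print(s,robot.nose_length)
E
```

```text
side [[-0.9995732   0.02297446  0.01804406]
 [-0.00561735  0.4549821  -0.89048287]
 [-0.02866809 -0.89020417 -0.45465886]] [0.6019915  0.13455728 0.99529066] 502.3926370678524 276.44272256115113 202.86958295403483
top [[-0.02234945 -0.99966077 -0.01337325]
 [-0.99802246  0.02309491 -0.05846189]
 [ 0.05875091  0.01204021 -0.99820006]] [-0.01095852  0.59748591  1.06147239] 495.5168069789134 279.19240720489677 223.38318865506864
{'t': 0.1, 'joint_pos': array([-1.24986506,  0.46940227, -0.04860452,  1.53356408,  0.02407316,
        1.14103568, -0.08231262]), 'joint_velocities': array([ 1.57925969e-03, -3.01179072e-03, -4.84076045e-05, -1.63767945e-03,
        1.08260256e-03, -3.92922739e-04, -6.37670896e-04]), 'effort': array([ 1.09822009e-03, -5.11515641e+01, -4.66962217e-02, -2.38391376e+01,
        1.08118719e-02,  4.38181494e-03,  2.39787070e-06]), 'tcp_pos': array([0.23114839, 0.63364387, 0.24134281]), 'tcp_rot': array([-3.13976787e+00,  3.60180728e-05,  2.79177492e+00]), 'wrist_force': array([ 0.38758335,  0.41109524, -0.09668721]), 'torque': array([-0.02444677, -0.06446923,  0.01958599]), 'gripper_force': 0.0, 'opening': 1.0002255324357658} 0.011
```

View pics/side0.png

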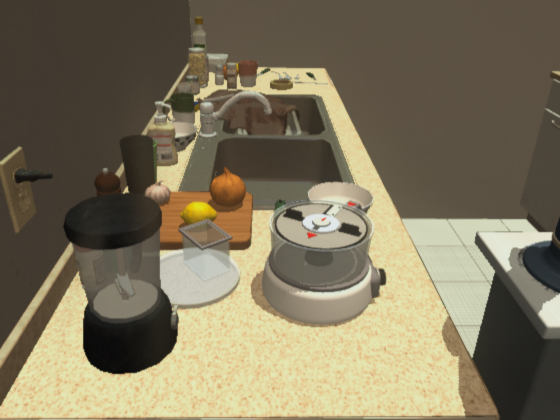

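View pics/top0.png

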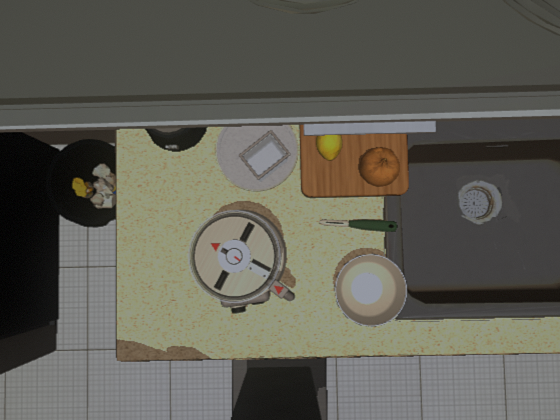

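The side view shows the processor, with the disc at (322,222) and tabs at (290,213) and (350,230). In the top view the disc is centred near (235,256). The tabs are near (248,233) and (221,277), the red arrow near (215,246) and the handle triangle near (280,289), so it is about 170° out of line.

```bash
cat >h.py <<'E'
import numpy as np,cv2
from plant import robot
def ray(f,p):
    d=f["R"].T@np.array([(p[0]-f["cx"])/f["fx"],(p[1]-f["cy"])/f["fy"],1]);return -f["R"].T@f["t"],d
def onz(f,p,z):
    c,d=ray(f,p);return c+d*(z-c[2])/d[2]
def tri(f,p,g,q):
    a,d=ray(f,p);b,e=ray(g,q);s=np.linalg.lstsq(np.c_[d,-e],b-a,rcond=None)[0]
    P,Q=a+s[0]*d,b+s[1]*e;return (P+Q)/2,np.linalg.norm(P-Q)
def blobs(m,roi,amin):
    x0,y0,x1,y1=roi;k=np.zeros(m.shape,np.uint8);k[y0:y1,x0:x1]=m[y0:y1,x0:x1]
    n,_,st,c=cv2.connectedComponentsWithStats(k)
    return [(c[i].round(1),st[i,4]) for i in range(1,n) if st[i,4]>=amin]
def red(f):
    i=f["image"].astype(int);return ((i[...,0]>110)&(i[...,0]-np.maximum(i[...,1],i[...,2])>60))
def dark(f,t=50): return f["image"].max(2)<t
ROI=dict(top=(185,205,300,305),side=(265,195,385,310))
E
python3 - <<'E'
from h import *
import pickle
d=pickle.load(open("f0.pkl","rb"))
ims=[]
for n in d:
    f=d[n];print(n,"red",blobs(red(f),ROI[n],2));print("dark",blobs(dark(f),ROI[n],15))
    x0,y0,x1,y1=ROI[n];ims.append(cv2.resize(f["image"][y0:y0+105,x0:x0+115,::-1],(400,365),interpolation=cv2.INTER_NEAREST))
cv2.imwrite("pics/crop0.png",np.hstack(ims))
E
```

```text
side red [(array([350.8, 203.6]), np.int32(25)), (array([323.3, 218.7]), np.int32(7)), (array([310.9, 234.5]), np.int32(36))]
dark [(array([293.3, 214.2]), np.int32(94))]
top red [(array([215.1, 245.8]), np.int32(28)), (array([237. , 258.5]), np.int32(8)), (array([278.4, 288.6]), np.int32(36))]
dark [(array([246.6, 231.4]), np.int32(101)), (array([260.9, 264.7]), np.int32(43)), (array([221. , 279.5]), np.int32(100))]
```

View pics/crop0.png

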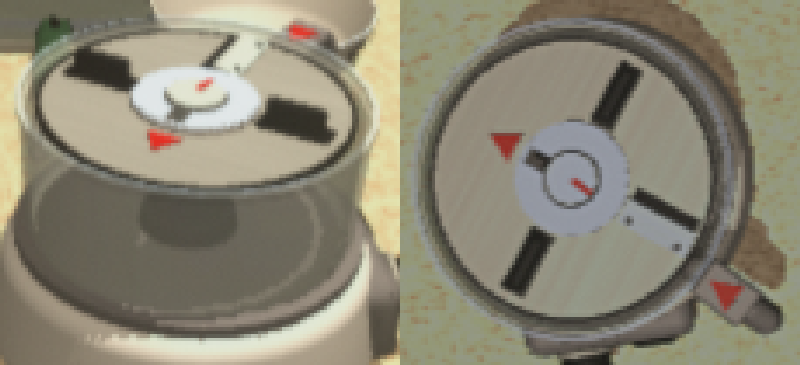

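The crop confirms it: two tabs, an arrow and notch at upper left, and the key line on the spindle pointing at the handle (lower right). Next: triangulate and check reachability.

```bash
python3 - <<'E'
from h import *
import pickle
d=pickle.load(open("f0.pkl","rb"));T,S=d["top"],d["side"]
A=tri(T,(215.1,245.8),S,(310.9,234.5));K=tri(T,(237,258.5),S,(323.3,218.7));H=tri(T,(278.4,288.6),S,(350.8,203.6))
print("arrow",A,"line",K,"handle",H)
print(blobs(dark(S,75),ROI["side"],40))
t1,t2=onz(T,(246.6,231.4),.152),onz(T,(221,279.5),.152)
c=(t1+t2)/2;print("tabs",t1,t2,np.linalg.norm(t1-t2),"c",c)
ang=lambda p:np.degrees(np.arctan2(*(p-c)[1::-1]))
tabx=np.degrees(np.arctan2(*(t1-t2)[1::-1]))
print("arrow",ang(onz(T,(215.1,245.8),.140)),"handle",ang(onz(T,(278.4,288.6),.137)),"line",ang(onz(T,(237,258.5),.147)),"tab dir",tabx)
robot.grip(0.0,20);print(robot.nose_length,robot.sense()["opening"],robot.sense()["t"])
# reach of the tool circle for yaws
c[2]=.16
for a in range(0,360,30):
  p=c+.052*np.r_[np.cos(np.radians(a)),np.sin(np.radians(a)),0]
  print(a,[y for y in range(-180,180,30) if robot.inverse_kinematics(p,[np.pi,0,np.radians(y)]) is not None])
E
```

```text
arrow (array([0.54982061, 0.09851949, 0.13937565]), np.float64(0.0007254944200406655)) line (array([0.52483998, 0.05597856, 0.1457834 ]), np.float64(0.0013876553898231878)) handle (array([ 0.46479397, -0.02167942,  0.13555926]), np.float64(0.0005390405393455054))
[(array([293.5, 214.3]), np.int32(145)), (array([349.6, 229.3]), np.int32(155)), (array([382.2, 277.2]), np.int32(57))]
tabs [0.57530226 0.03625337 0.152     ] [0.48518297 0.08650297 0.152     ] 0.10318192404051575 c [0.53024262 0.06137817 0.152     ]
arrow 62.62444093761854 handle -128.31347645824235 line -138.22299813710936 tab dir -29.1435869204449
0.011 -0.0014425786923796245 0.8667
0 [-180, -150, -120, -90, -60, -30, 0, 30, 60, 90, 120, 150]
30 [-180, -150, -120, -90, -60, -30, 0, 30, 60, 90, 120, 150]
60 [-180, -150, -120, -90, -60, -30, 0, 30, 60, 90, 120, 150]
90 [-180, -150, -120, -90, -60, -30, 0, 30, 60, 90, 120, 150]
120 [-180, -150, -120, -90, -60, -30, 0, 30, 60, 90, 120, 150]
150 [-180, -150, -120, -90, -60, -30, 0, 30, 60, 90, 120, 150]
180 [-180, -150, -120, -90, -60, -30, 0, 30, 60, 90, 120, 150]
210 [-180, -150, -120, -90, -60, -30, 0, 30, 60, 90, 120, 150]
240 [-180, -150, -120, -90, -60, -30, 0, 30, 60, 90, 120, 150]
270 [-180, -150, -120, -90, -60, -30, 0, 30, 60, 90, 120, 150]
300 [-180, -150, -120, -90, -60, -30, 0, 30, 60, 90, 120, 150]
330 [-180, -150, -120, -90, -60, -30, 0, 30, 60, 90, 120, 150]
```

The triangulated heights agree with the given ones: arrow at 0.139, handle at 0.136. The disc needs about +170° (CCW) or -190°. I'll choose the tab and wrist yaw from the joint-7 range, then push 160° CCW.

```bash
cat >>h.py <<'E'
C=np.array([.5302,.0614])
def pose(th,off,z,flip,r=.052):
    "tool at tangential offset off (m, + = CCW) from radial line th (rad); tool y radial"
    u=np.array([np.cos(th),np.sin(th)]);v=np.array([-u[1],u[0]])
    yaw=(th+flip+np.pi)%(2*np.pi)-np.pi
    return np.r_[C+r*u+off*v,z],[np.pi,0,yaw]
E
python3 - <<'E'
from h import *
best=None
for t in(-29.1,150.9):
  for fl in(90,-90):
    J=[robot.inverse_kinematics(*pose(np.radians(t+k),-.016,.156,np.radians(fl))) for k in range(0,176,25)]
    print(t,fl,[None if j is None else round(j[6],2) for j in J])
    if any(j is None for j in J): continue
    j7=np.array([j[6] for j in J]);jump=np.abs(np.diff(j7)).max()
    if jump<.9 and (best is None or abs(j7).max()<best[0]): best=(abs(j7).max(),t,fl)
print(best)
if best is None: raise SystemExit
_,t,fl=best;t0,fl=np.radians(t),np.radians(fl)
p,o=pose(t0,-.030,.25,fl);robot.goto(p,o)
p,o=pose(t0,-.030,.156,fl);print("down",robot.move_straight(p,.12,o,contact_N=8),robot.sense()["t"])
for k in [0,*range(8,161,8)]:
    p,o=pose(t0+np.radians(k),-.016,.156,fl)
    if robot.move_straight(p,.06,o,contact_N=20): print("contact at",k);break
s=robot.sense();print(k,s["t"],s["wrist_force"],s["tcp_pos"])
f=robot.grab_frame("top");print(blobs(red(f),ROI["top"],2),blobs(dark(f),ROI["top"],15))
cv2.imwrite("pics/t1.png",cv2.resize(f["image"][180:320,170:320,::-1],(600,560)))
E
```

```text
-29.1 90 [np.float64(-0.34), np.float64(0.04), np.float64(0.4), np.float64(0.75), np.float64(1.1), np.float64(1.46), np.float64(1.84), np.float64(2.26)]
-29.1 -90 [np.float64(2.54), np.float64(2.3), np.float64(-2.31), np.float64(-1.92), np.float64(-1.79), np.float64(-1.44), np.float64(-1.07), np.float64(-0.66)]
150.9 90 [np.float64(2.34), np.float64(2.25), np.float64(-2.43), np.float64(-1.94), np.float64(-1.67), np.float64(-1.2), np.float64(-0.81), np.float64(-0.42)]
150.9 -90 [np.float64(-0.58), np.float64(-0.15), np.float64(0.32), np.float64(0.79), np.float64(1.26), np.float64(1.71), np.float64(2.12), np.float64(2.47)]
(np.float64(2.2602123322948398), -29.1, 90)
down False 4.3
160 10.5167 [0.60486919 0.035126   0.12509617] [0.50827621 0.11111691 0.15598269]
[(array([237. , 258.5]), np.int32(8)), (array([248.2, 271.8]), np.int32(32)), (array([278.1, 288.7]), np.int32(40))] [(array([210.1, 260.8]), np.int32(856)), (array([253.4, 237.4]), np.int32(94)), (array([188.6, 238.3]), np.int32(28)), (array([203.9, 287.8]), np.int32(278)), (array([194.6, 300.5]), np.int32(64))]
```

```bash
cat >>h.py <<'E'
def angles(f):
    b=blobs(red(f),ROI["top"],15);A=min(b,key=lambda q:np.hypot(*(onz(f,q[0],.14)[:2]-C)))
    h=max(b,key=lambda q:q[0][0])
    g=lambda p:np.degrees(np.arctan2(*(p[:2]-C)[::-1]))
    return g(onz(f,A[0],.140)),g(onz(f,h[0],.137)),A,h
E
python3 - <<'E'
from h import *
f=robot.grab_frame("top");print(angles(f))
p=onz(f,(253.4,237.4),.152)[:2]-C;print(p,np.hypot(*p),np.degrees(np.arctan2(p[1],p[0])))
E
```

```text
(np.float64(-141.12226850780118), np.float64(-128.55952514875352), (array([248.2, 271.8]), np.int32(32)), (array([278.1, 288.7]), np.int32(40)))
[ 0.03337839 -0.03788707] 0.050493040749464355 -48.62004870880217
```

View pics/t1.png

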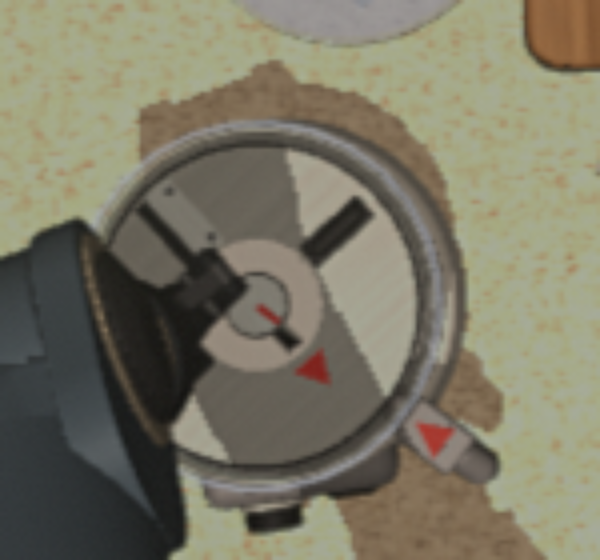

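The disc is turned to about 12° short of the key: the arrow is at (315,368) in the crop, with the handle triangle at (436,438). Refining the centre from the two poses, then pushing the remainder.

```bash
python3 - <<'E'
from h import *
import h,pickle
T=pickle.load(open("f0.pkl","rb"))["top"]
o=lambda p,z:complex(*onz(T,p,z)[:2])
A0,A1=o((215.1,245.8),.14),o((248.2,271.8),.14);a0,a1=o((221,279.5),.152),o((253.4,237.4),.152)
r=(a1-A1)/(a0-A0);print("rot",np.degrees(np.angle(r)),abs(r));r/=abs(r)
for x,y in((A0,A1),(a0,a1)): print("c",(y-r*x)/(1-r))
c=((A1-r*A0)+(a1-r*a0))/2/(1-r)
A=lambda z:np.degrees(np.angle(z-c))
H=(o((278.4,288.6),.137)+o((278.1,288.7),.137))/2
print(c,"arrow",A(A1),"tab",A(a1)-90,"handle",A(H),abs(H-c),abs(A1-c),abs(a1-c))
E
```

```text
rot 159.02277960276 1.0177567656834214
c (0.5296212013126522+0.06226412885897283j)
c (0.5302114600022756+0.06226475510815464j)
(0.5299163306574639+0.06226444198356375j) arrow -139.94746848395926 tab -139.0203149357698 handle -128.01364483000398 0.10615344208725568 0.04150699042599525 0.05133044023214438
```

```bash
python3 - <<'E'
from h import *
t0,fl=np.radians(-29.1),np.pi/2
for k in(166,171.5):
    print(robot.move_straight(*[x for x in (pose(t0+np.radians(k),-.016,.156,fl)[0],.05)],attitude=pose(t0+np.radians(k),0,0,fl)[1],contact_N=20))
th=t0+np.radians(171.5)
robot.move_straight(pose(th,-.026,.156,fl)[0],.05)
robot.move_straight(pose(th,-.026,.20,fl)[0],.15)
f=robot.grab_frame("top");a=angles(f);print(a)
import h; h.C=np.array([.5299,.0623]);print(angles(f)[:2],robot.sense()["t"],blobs(dark(f),ROI["top"],15))
cv2.imwrite("pics/t2.png",cv2.resize(f["image"][180:320,170:320,::-1],(600,560)))
E
```

```text
False
False
(np.float64(-129.0267209623763), np.float64(-128.55952514875352), (array([251.3, 268.5]), np.int32(30)), (array([278.1, 288.7]), np.int32(40)))
(np.float64(-127.92534068673079), np.float64(-128.12947940866545)) 11.9833 [(array([249.2, 234.1]), np.int32(96)), (array([203.5, 265.3]), np.int32(1094)), (array([195.2, 292.2]), np.int32(240)), (array([257.4, 302.4]), np.int32(15))]
```

View pics/t2.png

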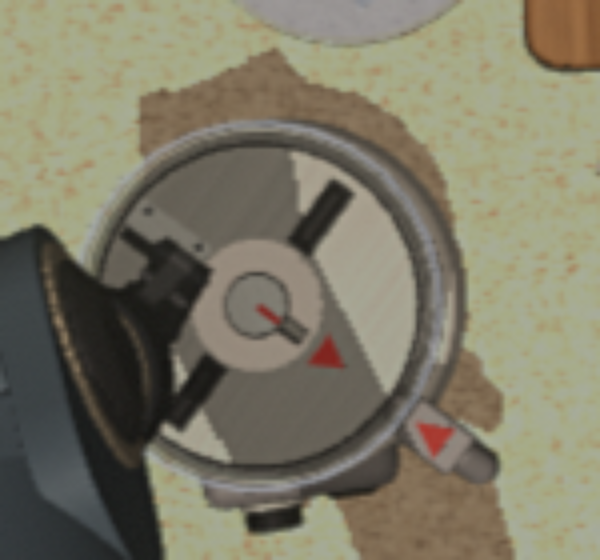

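The arrow (327,353), notch (290,328) and spindle line now point at the handle triangle (436,438), and the measured angles agree within about 0.5°. Pressing down on the tab.

```bash
python3 - <<'E'
from h import *
import h
fl=np.pi/2;th=np.radians(-29.1+171.5)
h.C=np.array([.5299,.0623])
robot.move_straight(pose(th,0,.20,fl)[0],.1)
robot.move_straight(pose(th,0,.170,fl)[0],.1)
hit=robot.move_straight(pose(th,0,.1540,fl)[0],.02,contact_N=18)
s=robot.sense();print(hit,s["tcp_pos"],s["wrist_force"],s["t"])
robot.sleep(.3);s=robot.sense();print(s["tcp_pos"],s["wrist_force"])
E
```

```text
False [0.48906009 0.09417415 0.15441489] [-1.21297153  0.06574256  6.46006846] 13.7917
[0.48905207 0.09421551 0.15443266] [-0.23978752  0.42588762  4.62188565]
```

```bash
python3 - <<'E'
from h import *
p=robot.sense()["tcp_pos"]
hit=robot.move_straight(np.r_[p[:2],.150],.015,contact_N=12)
s=robot.sense();print(hit,s["tcp_pos"],s["wrist_force"])
robot.move_straight(np.r_[p[:2],.26],.15)
robot.goto([.48,.30,.30],[np.pi,0,np.radians(180)])
T,S=robot.grab_frame("top"),robot.grab_frame("side");print(angles(T)[:2],robot.sense()["t"])
a=angles(T)[2][0];r=blobs(red(S),ROI["side"],5);print(r)
for q in r: print(tri(T,a,S,q[0]))
cv2.imwrite("pics/e.png",np.hstack([cv2.resize(T["image"][180:320,170:320,::-1],(400,373)),cv2.resize(S["image"][180:320,250:400,::-1],(400,373))]))
E
```

```text
True [0.48956336 0.09501661 0.15369284] [-2.52057518 -0.15748594 11.77938905]
(np.float64(-128.9100397056299), np.float64(-128.43332633820097)) 16.4917
[(array([350.8, 203.6]), np.int32(25)), (array([323.6, 218.3]), np.int32(9)), (array([332.6, 219.7]), np.int32(26))]
(array([0.49035657, 0.03011504, 0.16273847]), np.float64(0.029386955956091167))
(array([0.51248103, 0.02865496, 0.13136506]), np.float64(0.0173573820464904))
(array([0.50445665, 0.02974505, 0.12940504]), np.float64(0.0013288372017428013))
```

View pics/e.png

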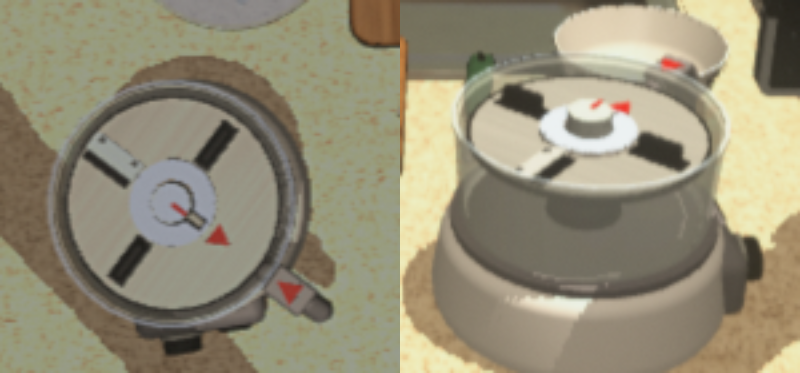

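The disc is home: the arrow height went from 0.139 to 0.129 m, and the side view shows the spindle standing clear above the hub. The arrow (217,236) lines up with the handle triangle (290,290).

```bash
python3 -c "
from plant import robot
print(robot.close_job())"
```

```text
the job is handed in; nothing more can be done
None
```

The disc was turned about 170°, leaving its notch within about 0.5° of the drive key, then pressed down the full 10 mm (by camera measurement); the job is handed in with the arm clear, and no verdict was returned.

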